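Pack the labelling caddy

ROBOT

A 6-joint arm with a two-finger parallel gripper is mounted at the origin on a cart in front of the work surface, level with it; the furniture and walls round the work are solid. World frame = base frame: x ahead of the robot, y to its left, z up, the work surface at z = 0. Lengths are in m, angles in degrees, forces in N, time in s.
With the tool pointing down it reaches from about 0.35 to 1 m from the base axis. Payload 7.1 kg.
Tool frame: the origin (TCP) lies midway between the tips of the shut fingers; the grasp point (between the pads) lies 19 mm behind it; x points along the fingers, z is the direction in which the jaws open and shut, and the axes are right-handed (so a half turn about x gives the same grasp; the last joint's range is limited). The gripper opens to 85 mm and grips with 20 to 120 N. Pads are 22 mm wide; open, the fingers measure 114 mm over their backs; the gripper's body (76 mm by 85 mm) begins 54 mm behind the grasp point. The pads swing forward as they close: fully open they stand 13 mm farther back than shut.
Start: joints at [64.4, 24.242, 93.386, -0, 62.372, -1.089], TCP at [0.259, 0.569, 0.231] pointing down, gripper open.
Joint ranges: [-172.04, 172.04], [-51.8, 120.97], [4.93, 147.93], [-75.15, 255.16], [6.16, 154.13], [-145.62, 145.62]. Speed limits (degrees/s): [136.94, 136.94, 172.46, 180, 180, 180].

INTERFACE

Orientations are given as [roll, pitch, yaw] about the fixed x, y, z axes, in that order (R = Rz(yaw) Ry(pitch) Rx(roll)).
In Python, from rig import env gives the robot as it stands.
- The arm moves only by the tool jog_arm, never from a script. Its argument "motion" is one flat list of numbers, 7 for each row, row after row: the opening, from 0 (shut) to 1 (fully open), then the shift along the tool's x, y, z in mm, then the turn, a rotation vector about the tool's x, y, z in degrees. A call has 1 to 5 rows; each row shifts and turns the commanded pose from where the row before left it, along the tool's axes as they then stand; what a row does not reach is not made up. A row lasts 1/12 s, in which the tool goes at most 41.7 mm and 7.16 degrees, less where a joint would pass 70% of its speed; a pose out of reach is approached as far as the arm can. A call with a gripper value outside its range is refused whole. The fingers move at their own pace and stop on an object; "grip_force" is the grip in N (left out, the last holds). Time passes only in rows, so rows that do not move let the fingers close. It gives the time, the measured TCP pose, the force and the opening at its end, in the units of the state.
- env.state(): the state, without advancing time (a new reading comes with each control period).
- env.capture(name): name is "scene" or "top" or "wrist"; returns a dict with "frame" (384x512x3 uint8, blue, green, red), "range_z" (384x512 float32, m along the optical axis (not along the pixel's ray), 0 where there is no reading), "K" (3x3 intrinsics, pixels), "origin" and "attitude" of the camera in the world; the wrist camera has in their place "hand_eye" (4x4, takes a point from camera to tool coordinates, whose origin is the TCP and whose axes are the tool frame's). Camera axes: x right, y down, z forward; pixel columns grow to the right and rows downward; lengths in m; the calibration is good to about 2 mm. The wrist camera is an equidistant fisheye: a pixel r from the principal point sees the ray r / f radians off the axis. A picture is of the moment at which its call begins: read the wrist's pose just before it.
- env.close_job(): hands the job in, once; it reports no verdict.
The state is a dict: "clock": time; "joint_positions": joint angles; "joint_vel": joint speeds; "tau": joint torques, N m; "position": TCP position; "tcp_rot": TCP orientation; "contact_force": force on the tool from outside, world axes, zero at the start; "wrist_torque": the same for the moment, N m; "finger_gap": finger opening in m.
Only numpy, scipy, OpenCV 4.12 (cv2) and the standard library are available. Lean on these libraries where they do the work, as an engineer would, in place of code of your own. Each camera call takes 0.05 s, during which the arm holds its last target. There are 200 camera calls.

TASK

Pack the labelling caddy: slide the blue cover of its roll bay open, lay the white label roll flat in the pocket and slide the cover fully shut over it; also lay the yellow marker in the black V cradles of the pen bay and stand the ticket block upright and lengthwise in the low green bay. Leave the brown tape roll and the red marker where they lie.

Things in the scene. Friction and masses are not known exactly. Their poses are not given: they have to be found in the camera images.
- label_roll: roll of white blank labels with a brown core, lying flat: 62 mm diameter, 28 mm high, 0.06 to 0.11 kg. Origin: centre of its underside, z up.
- yellow_marker: yellow marker pen lying down, 120 mm long along its own y, 15 mm thick, 12 g; it rolls when pushed sideways. Origin: under the middle of its length at the underside (the pen's axis lies 7.5 mm above it along its own z).
- ticket_block: bare metal ticket holder, a grooved bar 92 mm long (own y), 32 mm wide (own x), 30 mm high. Origin: centre of its underside, z up.
- brown_tape: look-alike that stays: roll of brown packing tape lying flat, 62 mm diameter, 28 mm high, hole 26 mm. Origin: centre of its underside.
- red_marker: look-alike that stays: red marker pen lying down, 120 mm long along its own y, 15 mm thick. Origin: under the middle of its length at the underside.
- roll_bay: grey fixed bay 200 mm long (own x), side walls 38 mm high along x under the blue cover. Origin: centre of underside, 5 mm above the table; x points away from the robot within 0.2 rad. Roll pocket: centre x = -50 mm, y = 0, floor 4 mm above the origin, 82 mm clear between walls; open to fingers at its +x and -x ends but for 5 mm lips (9 mm above the origin), 84 mm apart.
- cover (a joint): blue cover plate on the roll bay's walls (60 mm in x, 98 mm in y, underside 38.5, top 42.5 mm above the bay's origin). 0 = shut, centred over the pocket; grows along the bay's +x; 0.11 m = fully open, pocket free. Starts at 0 to 0.03. Friction about 1.2 N; stays where left.
- cover_grip (a point): grip point on the cover's upright blue tab, which moves with it: the tab is 12 mm thick in the bay's x, 44 mm wide in y, stands from the plate's top at 42.5 mm to 68 mm above the bay's origin; this point lies 58 mm above it, in the tab's middle (10 mm below its top).
- pen_bay: black fixed bay 130 x 60 mm; two V cradles (14 mm thick, at x = -42 and +42 mm) hold the pen along the bay's x, with room for fingers between. All three bays stand 100 mm apart, any order, same axes, in a wooden tray (336 x 226 mm, rim 14 mm). Origin: centre of underside, 5 mm above the table. V: 45 degrees, 50 mm wide at its top 38 mm above the origin; a lying pen's axis is about 22 mm above it
- block_bay: green bay 126 x 66 mm, fixed, a base plate with low walls (16 mm above the origin) at both ends and round the corners, open for fingers at the middle of both long sides (70 mm gaps). It takes the ticket block lengthwise along x: floor 4 mm above the origin, 116 x 58 mm clear. Origin: centre of its underside, 5 mm above the table.
There are look-alikes about, which are no part of the job. What is shaped like the ticket_block but orange is not meant.

How it is judged (in metres and radians):
On the way, in this order (a step that is already met when the one before it is completed fails the run):
1. the cover is slid open (value of joint cover above 0.06 m), for 0.1 s.
2. the label roll lies in the pocket (x of label_roll in the frame of roll_bay between -0.064 and -0.036 m and y of label_roll in the frame of roll_bay between -0.014 and 0.014 m and z of label_roll in the frame of roll_bay between 0 and 0.008 m and angle between label_roll's own z axis and vertical below 0.12 rad), for 0.2 s.
3. the cover is shut again (value of joint cover below 0.008 m), for 0.2 s.
At the end, for the whole second after the job is handed in: Roll flat in the pocket within 14 mm; cover shut within 8 mm; yellow marker in both V cradles (15 mm along, 10 mm across, 0.12 rad); ticket block upright on its bay floor (15 mm, 0.4 rad); brown tape and red marker within 20 mm of their start; all released and at rest (all of step 2 and x of yellow_marker in the frame of pen_bay between -0.015 and 0.015 m and y of yellow_marker in the frame of pen_bay between -0.01 and 0.01 m and z of yellow_marker in the frame of pen_bay between 0.004 and 0.034 m and angle between the y axis of yellow_marker and the x axis of pen_bay, either way round below 0.12 rad and x of ticket_block in the frame of block_bay between -0.015 and 0.015 m and y of ticket_block in the frame of block_bay between -0.015 and 0.015 m and z of ticket_block in the frame of block_bay between 0 and 0.008 m and angle between ticket_block's own z axis and vertical below 0.12 rad and angle between the y axis of ticket_block and the x axis of block_bay, either way round below 0.4 rad and value of joint cover below 0.008 m and distance of each of brown_tape, red_marker from where it was at the start of the episode below 0.02 m and linear speed of each of label_roll, yellow_marker, ticket_block, brown_tape, red_marker below 0.02 m/s); the robot touches nothing.
It fails at once if a look-alike is moved (distance of any of brown_tape, red_marker from where it was at the start of the episode above 0.03 m).
It also fails if it takes over 122 s, if anything falls off the work surface, if the arm or the gripper's body presses on something with over 40 N, if the wrist force passes 120 N, or if a joint passes its speed limit or range.

## Working session

There is one attempt and no reset: what is moved stays moved. The work goes in short steps, Python scripts to look and compute and a tool call to move; the robot and the scene stay as the last step left them, time stands still between calls to the robot, and variables do not carry over. Pictures are saved under pics/ and viewed, about 12 in all and at most 16, crops included, and the job is handed in when it is done.

Besides the shell and the picture viewer there is one more tool, called after "Request:" as name(argument=value, ...) on one line, values as JSON. jog_arm: Moves the arm, as the interface text tells. Its arguments: {"type":"object","properties":{"motion":{"type":"array","items":{"type":"number"}},"grip_force":{"type":"number"}},"required":["motion"]}

```bash
mkdir -p pics; ls; python3 - <<'E'
from rig import env
import cv2,numpy as np
s=env.state();print({k:np.round(v,3) for k,v in s.items()})
for n in("scene","top"):
    c=env.capture(n);np.savez(n+".npz",**c);cv2.imwrite(f"pics/{n}0.png",c["frame"]);print(n,c["K"],c["origin"],c["attitude"])
E
```

```text
pics
{'clock': np.float64(0.0), 'joint_positions': array([64.401, 24.286, 93.434, -0.   , 62.373, -1.09 ]), 'joint_vel': array([ 0.047,  0.05 , -0.1  ,  0.005,  0.002, -0.004]), 'tau': array([-0.0000e+00, -5.5739e+01, -2.8175e+01,  0.0000e+00,  7.0000e-03,
        0.0000e+00]), 'position': array([0.259, 0.568, 0.231]), 'tcp_rot': array([ 179.175,   89.907, -115.334]), 'contact_force': array([ 0.559, -0.279,  0.016]), 'wrist_torque': array([-0.001, -0.048,  0.061]), 'finger_gap': np.float64(0.085)}
scene [[368.70758054   0.         252.84034796]
 [  0.         368.70758054 188.11261128]
 [  0.           0.           1.        ]] [-0.220619   -0.44595852  0.78858098] [-134.41353551    1.10844708  -65.18854164]
top [[351.34174344   0.         261.20768204]
 [  0.         351.34174344 192.21389039]
 [  0.           0.           1.        ]] [ 0.37447189 -0.11668254  1.11257661] [-175.75935363   -0.58905342  -91.45341099]
```

View pics/top0.png

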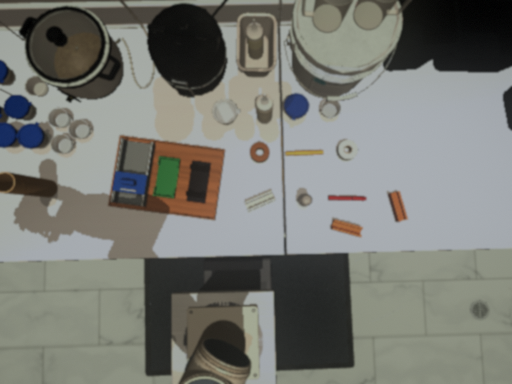

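View pics/scene0.png

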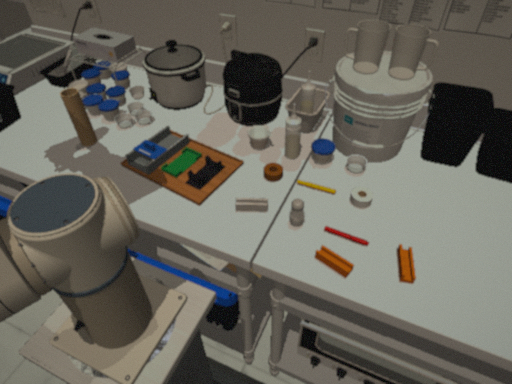

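The top view shows the tray at (165,177). The roll bay with its blue cover is at (130,187), the green bay at (167,177) and the black pen bay at (199,181).

Candidates:
- **Label roll:** white ring with a brown core at (345,149). It could be confused with the white cups at (330,108) and (226,110), and the brown tape at (259,151).
- **Yellow marker:** (304,153). The red one is at (347,198).
- **Ticket block:** grey bar at (260,199). The orange look-alikes are at (347,227) and (398,206).

Next I'll measure these and check the choice in one close crop.

```bash
cat > h.py <<'E'
import numpy as np,cv2
from scipy.spatial.transform import Rotation as R
def load(n):return dict(np.load(n+".npz"))
def rays(c,uv):
    uv=np.atleast_2d(uv).astype(float);K=c["K"]
    d=np.c_[(uv[:,0]-K[0,2])/K[0,0],(uv[:,1]-K[1,2])/K[1,1],np.ones(len(uv))]
    return d@R.from_euler("xyz",c["attitude"],degrees=True).as_matrix().T
def plane(c,uv,z):
    d=rays(c,uv);o=c["origin"];return o+d*((z-o[2])/d[:,2])[:,None]
def depthpt(c,uv):
    uv=np.atleast_2d(uv).astype(int);return c["origin"]+rays(c,uv)*c["range_z"][uv[:,1],uv[:,0]][:,None]
def blobs(c,lo,hi,roi,amin=30):
    x0,y0,x1,y1=roi;hsv=cv2.cvtColor(c["frame"],cv2.COLOR_BGR2HSV)
    m=np.zeros(hsv.shape[:2],np.uint8);m[y0:y1,x0:x1]=cv2.inRange(hsv,lo,hi)[y0:y1,x0:x1]
    cs,_=cv2.findContours(m,cv2.RETR_EXTERNAL,cv2.CHAIN_APPROX_NONE)
    return sorted([k for k in cs if cv2.contourArea(k)>=amin],key=cv2.contourArea,reverse=True)
def rect(c,k,z):
    p=plane(c,k[:,0,:],z)[:,:2]; r=cv2.minAreaRect((p*1000).astype(np.float32))
    (cx,cy),(w,h),a=r
    if w<h:w,h,a=h,w,a+90
    return np.round([cx,cy,w,h,(a+90)%180-90],1)  # mm, long axis angle deg
def toolmove(s,p,jaw):  # shift in tool axes mm, rotvec deg (applied after shift) to TCP p, pointing down, jaw axis yaw deg
    Rc=R.from_euler("xyz",s["tcp_rot"],degrees=True)
    best=None
    for y in(jaw,jaw+180):
        z=np.array([np.cos(np.radians(y)),np.sin(np.radians(y)),0]);x=np.array([0,0,-1.]);M=R.from_matrix(np.c_[x,np.cross(z,x),z])
        v=(Rc.inv()*M).as_rotvec(degrees=True)
        if best is None or np.linalg.norm(v)<np.linalg.norm(best):best=v
    return np.round(Rc.inv().apply(np.array(p)-s["position"])*1000,1),np.round(best,2)
E
python3 - <<'E'
from h import *
t=load("top");f=t["frame"]
hsv=cv2.cvtColor(f,cv2.COLOR_BGR2HSV)
for n,p in dict(yel=(304,153),roll=(340,149),core=(345,149),brown=(253,151),red=(347,198),block=(260,199),cov=(124,195),tab=(130,183),bayfloor=(135,158),green=(167,177),black=(199,183),tray=(165,210),table=(300,230)).items():
    print(n,hsv[p[1],p[0]],depthpt(t,p).round(3))
def show(n,k,z):
    for q in k[:3]:print(n,cv2.contourArea(q),rect(t,q,z))
show("yel",blobs(t,(15,100,100),(35,255,255),(280,140,330,165)),.0075)
show("red",blobs(t,(170,100,60),(180,255,255),(320,185,370,210))+blobs(t,(0,150,60),(6,255,255),(320,185,370,210)),.0075)
show("brown",blobs(t,(3,80,40),(20,255,255),(245,135,275,165)),.028)
show("green",blobs(t,(45,80,20),(80,255,255),(150,150,185,205)),.021)
show("cover",blobs(t,(100,80,30),(130,255,255),(105,130,155,215)),.0475)
show("black",blobs(t,(0,0,0),(180,255,40),(184,155,215,210)),.043)
show("tray",blobs(t,(3,60,40),(20,255,255),(100,125,235,225)),.014)
g=cv2.resize(f[130:230,100:270],None,fx=4.5,fy=4.5,interpolation=cv2.INTER_CUBIC)
g2=cv2.resize(f[130:215,240:410],None,fx=4.5,fy=4.5,interpolation=cv2.INTER_CUBIC)[:,:765]
cv2.imwrite("pics/a.png",g[:,:]);cv2.imwrite("pics/b.png",g2)
E
```

```text
yel [ 24 142 162] [[ 0.576 -0.268  0.018]]
roll [ 47  10 173] [[ 0.584 -0.38   0.026]]
core [ 60   3 168] [[ 0.59  -0.404 -0.003]]
brown [ 11 138 124] [[ 0.584 -0.108  0.028]]
red [  0 156 144] [[ 0.431 -0.399  0.015]]
block [ 38  23 170] [[ 0.435 -0.126  0.011]]
cov [33 26 97] [[0.458 0.301 0.008]]
tab [111 167 107] [[0.488 0.259 0.072]]
bayfloor [30 26 99] [[0.574 0.266 0.009]]
green [ 62 130 104] [[0.511 0.165 0.011]]
black [10 36 43] [[0.49  0.065 0.01 ]]
tray [ 11 133  75] [[0.408 0.173 0.007]]
table [105  14 178] [[ 0.334 -0.25  -0.002]]
yel 84.5 [ 579.5 -269.6  114.9    9.7   88.7]
brown 248.5 [ 582.2 -127.8   60.    53.1   -1.3]
green 725.0 [510.7 164.1 122.7  64.4  -8.8]
cover 609.0 [492.6 268.1  98.5  62.7  80.8]
black 281.5 [493.4  63.8 111.4  52.9  -9. ]
tray 5217.0 [511.1 166.3 335.3 227.1  81. ]
```

View pics/a.png

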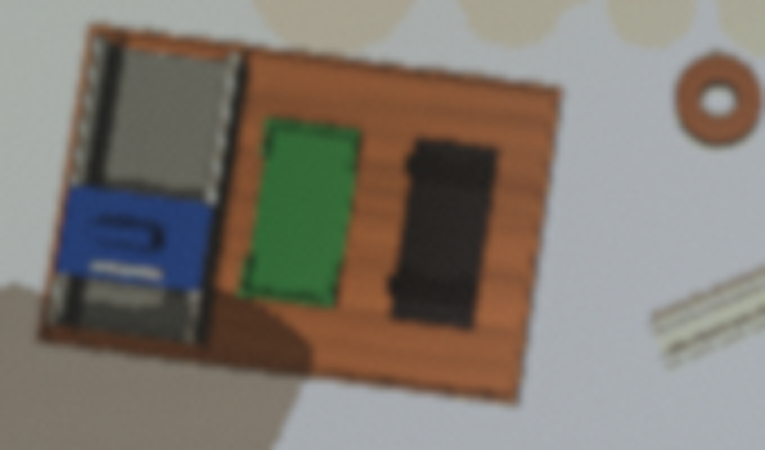

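View pics/b.png

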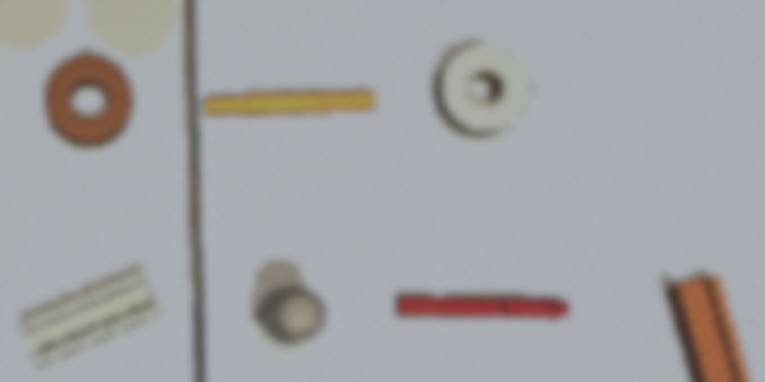

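The crops confirm the choices. The label roll is the white ring with its centre at about (347.8,149.5), the ticket block is the grey grooved bar at (260,199), and the yellow marker is at (304,153). The bays sit at a yaw of about -9°: roll bay ≈ (0.527,0.265), green ≈ (0.511,0.165), pen ≈ (0.495,0.065). The cover is roughly 16 mm open. I'll go above the tab first.

```bash
python3 - <<'E'
from h import *
from rig import env
s=env.state();print(toolmove(s,(.493,.268,.17),-9),R.from_euler("xyz",s["tcp_rot"],degrees=True).as_matrix().round(3))
E
```

```text
(array([  60.9, -337.4, -176. ]), array([ 7.449e+01, -7.000e-02,  5.000e-02])) [[-0.001 -0.91   0.415]
 [-0.001  0.415  0.91 ]
 [-1.     0.    -0.001]]
```

Request:
jog_arm(motion=[1,6.1,-33.7,-17.6,0,0,0,1,6.1,-33.7,-17.6,0,0,0,1,6.1,-33.7,-17.6,0,0,0,1,6.1,-33.7,-17.6,0,0,0,1,6.1,-33.7,-17.6,0,0,0])

```text
clock: 0.52
position: [0.3765, 0.4171, 0.2003]
tcp_rot: [161.2, 90.0, -133.3]
contact_force: [-0.3, 0.6, 0.2]
finger_gap: 0.0856
```

Request:
jog_arm(motion=[1,6.1,-33.7,-17.6,0,0,0,1,6.1,-33.7,-17.6,0,0,0,1,6.1,-33.7,-17.6,0,0,0,1,6.1,-33.7,-17.6,0,0,0,1,6.1,-33.7,-17.6,0,0,0])

```text
clock: 0.93
position: [0.4935, 0.267, 0.1698]
tcp_rot: [138.8, 90.0, -155.7]
contact_force: [1.2, 0.5, 0.2]
finger_gap: 0.0854
```

Request:
jog_arm(motion=[1,0,0,0,7,0,0,1,0,0,0,7,0,0,1,0,0,0,7,0,0,1,0,0,0,7,0,0,1,0,0,0,7,0,0])

```text
clock: 1.35
position: [0.4928, 0.2683, 0.17]
tcp_rot: [177.7, 90.0, -152.2]
contact_force: [-0.4, -0.8, 0.7]
finger_gap: 0.0856
```

Request:
jog_arm(motion=[0.6,0,0,0,7,0,0,0.6,0,0,0,7,0,0,0.6,0,0,0,7,0,0,0.6,0,0,0,7,0,0,0.6,0,0,0,7,0,0])

```text
clock: 1.77
position: [0.4926, 0.2686, 0.17]
tcp_rot: [-149.6, 90.0, -154.5]
contact_force: [-0.1, -1.3, 0.3]
finger_gap: 0.0509
```

Request:
jog_arm(motion=[0.6,0,0,0,4.5,0,0,0.6,0,0,0,0,0,0,0.6,0,0,0,0,0,0])

```text
clock: 2.02
position: [0.4927, 0.2686, 0.1701]
tcp_rot: [-142.9, 90.0, -151.8]
contact_force: [-0.1, 0.2, -0.6]
finger_gap: 0.0514
```

```bash
cat >> h.py <<'E'
def wristcap(env,name):
    s=env.state();c=env.capture("wrist");cv2.imwrite(f"pics/{name}.png",c["frame"])
    T=np.eye(4);T[:3,:3]=R.from_euler("xyz",s["tcp_rot"],degrees=True).as_matrix();T[:3,3]=s["position"]
    c["T"]=T@c["hand_eye"];np.savez(name+".npz",**c);return s,c
def wplane(c,uv,z):
    uv=np.atleast_2d(uv).astype(float);K=c["K"];x=(uv[:,0]-K[0,2])/K[0,0];y=(uv[:,1]-K[1,2])/K[1,1]
    r=np.hypot(x,y)+1e-12;d=np.c_[np.sin(r)*x/r,np.sin(r)*y/r,np.cos(r)]@c["T"][:3,:3].T
    o=c["T"][:3,3];return o+d*((z-o[2])/d[:,2])[:,None]
E
python3 - <<'E'
from h import *
from rig import env
s,c=wristcap(env,"w1");print(c["K"],c["T"].round(3),s["position"],s["tcp_rot"],s["finger_gap"])
E
```

```text
[[297.31863964   0.         253.87939618]
 [  0.         297.31863964 194.26403477]
 [  0.           0.           1.        ]] [[ 0.988 -0.147 -0.05   0.506]
 [-0.155 -0.94  -0.305  0.346]
 [-0.002  0.309 -0.951  0.313]
 [ 0.     0.     0.     1.   ]] [0.49268213 0.26862857 0.17007102] [-142.92594935   89.96699816 -151.78720263] 0.05136542958023548
```

View pics/w1.png

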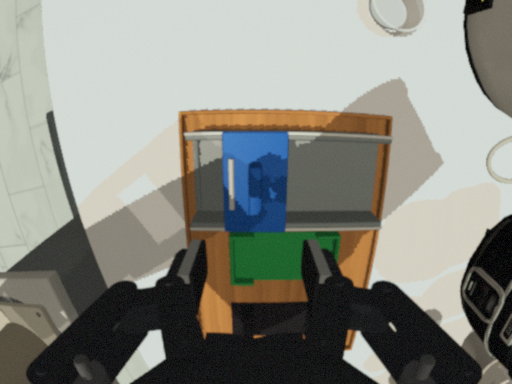

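The wrist view shows the cover at columns 222–288 and rows 132–231, with the tab near (257,182) and a white stripe at (231,185). I'll check where these fall.

```bash
python3 - <<'E'
from h import *
c=load("w1")
k=blobs(c,(100,80,30),(130,255,255),(190,110,330,240));print(rect.__name__)
p=wplane(c,k[0][:,0,:],.0475)[:,:2]*1000;print("cover",cv2.minAreaRect(p.astype(np.float32)))
k=blobs(c,(50,80,20),(75,255,255),(215,220,350,300))[0];p=wplane(c,k[:,0,:],.009)[:,:2]*1000;print("green",cv2.minAreaRect(p.astype(np.float32)))
# tab top by depth
K=c["K"];v,u=np.mgrid[120:240,200:320];z=c["range_z"][v,u];x=(u-K[0,2])/K[0,0];y=(v-K[1,2])/K[1,1];r=np.hypot(x,y)+1e-9
d=np.stack([np.tan(r)*x/r*z,np.tan(r)*y/r*z,z],-1)@c["T"][:3,:3].T+c["T"][:3,3]
for lo,hi in((.064,.085),(.04,.053)):
    m=(d[...,2]>lo)&(d[...,2]<hi);q=d[m];print(lo,m.sum(),q.mean(0).round(4),cv2.minAreaRect((q[:,:2]*1000).astype(np.float32)))
for uv,zz in(((187,136),.043),((390,140),.043),((190,226),.043),((380,227),.043)):print(wplane(c,uv,zz).round(3))
cv2.imwrite("pics/c.png",cv2.resize(c["frame"][110:250,180:400],None,fx=3.5,fy=3.5,interpolation=cv2.INTER_CUBIC))
E
```

```text
rect
cover ((494.7208557128906, 271.0238342285156), (97.5509033203125, 60.94138717651367), 81.1075439453125)
green ((513.5067138671875, 163.3568115234375), (70.78508758544922, 129.79080200195312), 82.24420928955078)
0.064 690 [0.4947 0.2719 0.0727] ((494.527587890625, 270.7353210449219), (42.97090148925781, 11.371481895446777), 81.32005310058594)
0.04 6712 [0.4967 0.273  0.0472] ((499.86590576171875, 269.1351318359375), (99.05327606201172, 120.2704086303711), 80.75544738769531)
[[0.44  0.325 0.043]]
[[0.632 0.294 0.043]]
[[0.423 0.236 0.043]]
[[0.619 0.202 0.043]]
```

View pics/c.png

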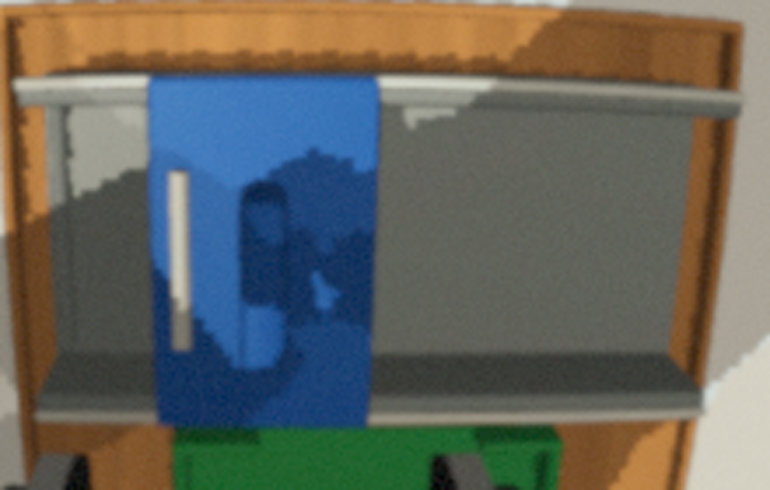

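The tab top is centred at (0.4945,0.2707), height 72.7 mm and size 43×11 mm, which matches the spec. The bay yaw is -8.7° and the cover is about 17 mm open. Now I'll grip the tab and slide it open.

Request:
jog_arm(motion=[0.6,30,2.4,1.5,0,0,0,0.6,30,0,0,0,0,0,0.6,30,0,0,0,0,0,0.6,20,0,0,0,0,0,0.6,7,0,0,0,0,0], grip_force=25)

```text
clock: 2.48
position: [0.4928, 0.2698, 0.0502]
tcp_rot: [-143.5, 89.7, -152.4]
contact_force: [-0.7, -0.9, -0.9]
finger_gap: 0.0512
```

Request:
jog_arm(motion=[0,0,0,0,0,0,0,0,0,0,0,0,0,0,0,0,0,0,0,0,0,0,0,0,0,0,0,0,0,0,0,0,0,0,0])

```text
clock: 2.9
position: [0.4957, 0.2714, 0.0548]
tcp_rot: [37.3, 89.8, 28.3]
contact_force: [0.2, 1.2, 5.0]
finger_gap: 0.0114
```

Request:
jog_arm(motion=[0,0,0,15,0,0,0,0,0,0,20,0,0,0,0,0,0,20,0,0,0,0,0,0,20,0,0,0,0,0,0,15,0,0,0])

```text
clock: 3.32
position: [0.5856, 0.257, 0.0549]
tcp_rot: [37.1, 89.9, 28.1]
contact_force: [-2.2, 1.5, 5.4]
finger_gap: 0.0111
```

Request:
jog_arm(motion=[0,0,0,0,0,0,0,0,0,0,0,0,0,0])

```text
clock: 3.48
position: [0.5855, 0.2571, 0.0549]
tcp_rot: [28.9, 89.8, 19.8]
contact_force: [1.0, -0.2, 5.6]
finger_gap: 0.0115
```

Request:
jog_arm(motion=[0.6,0,0,0,0,0,0,0.6,0,0,0,0,0,0,0.6,0,0,0,0,0,0,0.6,0,0,0,0,0,0,0.6,-15,0,0,0,0,0])

```text
clock: 3.9
position: [0.5814, 0.256, 0.0659]
tcp_rot: [-148.2, 89.7, -157.2]
contact_force: [-0.6, 0.2, -0.4]
finger_gap: 0.0511
```

Request:
jog_arm(motion=[1,-30,0,-20,0,0,0,1,-30,0,-30,0,0,0,1,-35,0,-30,0,0,0,1,-35,0,-30,0,0,0,1,0,0,0,0,0,0])

```text
clock: 4.32
position: [0.4793, 0.2745, 0.1963]
tcp_rot: [44.3, 89.7, 35.3]
contact_force: [1.5, 0.5, 0.3]
finger_gap: 0.0857
```

Request:
jog_arm(motion=[1,0,0,0,0,0,0,1,0,0,0,0,0,0])

```text
clock: 4.48
position: [0.4811, 0.2731, 0.1911]
tcp_rot: [25.0, 90.0, 16.0]
contact_force: [0.2, -0.2, 0.2]
finger_gap: 0.0854
```

```bash
cat >> h.py <<'E'
def wcloud(c,roi=None):
    K=c["K"];v,u=np.mgrid[0:384,0:512];z=c["range_z"];x=(u-K[0,2])/K[0,0];y=(v-K[1,2])/K[1,1];r=np.hypot(x,y)+1e-9
    d=np.stack([np.tan(r)*x/r*z,np.tan(r)*y/r*z,z],-1)@c["T"][:3,:3].T+c["T"][:3,3];d[z<=0]=np.nan;return d
def mar(p):
    (cx,cy),(w,h),a=cv2.minAreaRect((p[:,:2]*1000).astype(np.float32))
    if w<h:w,h,a=h,w,a+90
    return np.round([cx,cy,w,h,(a+90)%180-90],1)
E
python3 - <<'E'
from h import *
from rig import env
s,c=wristcap(env,"w2");print(s["position"],s["tcp_rot"],s["finger_gap"])
t=load("top");P=plane(t,(347.8,149.5),.028)[0];print("roll",P)
hsv=cv2.cvtColor(t["frame"],cv2.COLOR_BGR2HSV)
print("to roll",toolmove(s,(P[0],P[1],.17),-9))
d=wcloud(c);m=(d[...,2]>.066)&(d[...,2]<.08)&(d[...,0]>.5)&(d[...,0]<.66)&(d[...,1]>.2)&(d[...,1]<.32);print("tab",m.sum(),mar(d[m]))
# bay profile along bay x at y=0
a=np.radians(-8.7);ex=np.array([np.cos(a),np.sin(a)]);ey=np.array([-ex[1],ex[0]])
q=d[...,:2]-np.array([.528,.265]);X=q@ex;Y=q@ey
for lo,hi in((-.03,.03),):
    for x in np.arange(-.112,-.0,.004):
        m=(abs(X-x)<.002)&(Y>lo)&(Y<hi);print(int(x*1000),np.round(np.nanmedian(d[m][:,2])*1000,1),end="; ")
E
```

```text
[0.48114972 0.27309181 0.19112605] [25.00700467 89.96521207 16.027686  ] 0.08544824005146676
roll [ 0.58200996 -0.40439268  0.028     ]
to roll (array([  21.1, -653.4,  205.4]), array([ 0.02,  0.03, -0.01]))
tab 557 [585.7 256.1  44.1  12.7  80.7]
-112 269.0; -108 266.8; -104 278.2; -99 255.9; -95 248.0; -91 238.4; -87 228.6; -83 269.5; -79 269.1; -75 274.6; -71 277.7; -67 280.4; -63 281.3; -59 276.1; -55 275.1; -51 274.2; -47 274.0; -43 274.7; -39 273.8; -35 275.4; -31 276.4; -27 280.7; -23 280.4; -19 277.2; -15 274.4; -11 269.1; -7 268.1; -3 229.1;
```

View pics/w2.png

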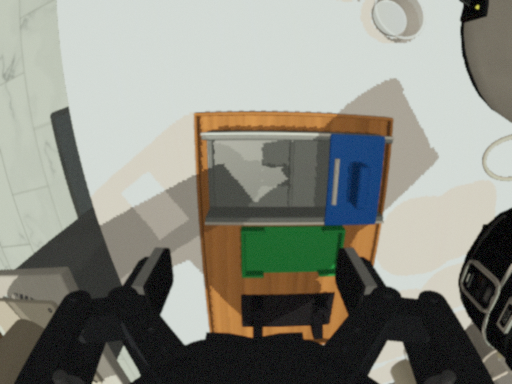

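The cover is open: its plate now covers columns 328–384 and the tab has travelled 92 mm. The pocket's lips are visible near columns 213 and 290. I'll locate the pocket from the height profile.

```bash
python3 - <<'E'
from h import *
c=load("w2");d=wcloud(c);d[d[...,2]>.09]=np.nan
a=np.radians(-9);ex=np.array([np.cos(a),np.sin(a)]);ey=np.array([-ex[1],ex[0]])
q=d[...,:2]-np.array([.528,.265]);X=q@ex;Y=q@ey
for x in np.arange(-.124,.03,.003):
    m=(abs(X-x)<.0015)&(abs(Y)<.03);print(int(x*1000),np.round(np.nanmedian(d[m][:,2])*1000,1),m.sum(),end="; ")
print()
for y in np.arange(-.06,.06,.003):
    m=(abs(Y-y)<.0015)&(abs(X+.05)<.03);print(int(y*1000),np.round(np.nanmedian(d[m][:,2])*1000,1),end="; ")
h=cv2.cvtColor(c["frame"],cv2.COLOR_BGR2GRAY)
print();print(h[205,200:300])
for u in(213,290):print(u,((wplane(c,(u,190),.012)[0,:2]-[.528,.265])@ex).round(4))
E
```

```text
-124 0.5 121; -121 0.3 120; -118 0.5 120; -114 0.4 62; -111 13.9 75; -108 12.4 210; -105 5.4 133; -102 5.5 126; -99 5.6 109; -96 9.9 99; -93 14.3 133; -90 9.9 167; -87 9.3 134; -84 9.3 135; -81 9.4 143; -78 9.5 129; -75 9.4 140; -72 9.4 137; -69 9.3 137; -66 9.3 135; -63 9.4 132; -60 9.3 153; -57 9.4 126; -54 9.3 132; -51 9.3 154; -48 9.5 119; -45 9.4 137; -42 9.3 156; -39 9.3 131; -36 9.2 127; -33 9.5 154; -30 9.3 129; -27 9.3 132; -24 9.4 146; -21 9.3 138; -18 9.3 138; -15 9.3 134; -12 9.2 141; -9 9.2 136; -6 13.4 163; -3 13.9 111; 0 9.3 132; 2 9.3 136; 5 9.3 137; 8 9.2 137; 11 9.2 131; 14 9.1 133; 17 9.2 129; 20 9.2 131; 23 9.3 130; 26 9.3 133; 29 10.3 243; 
-60 nan; -56 nan; -53 nan; -50 44.3; -47 45.1; -44 43.7; -41 29.6; -38 9.4; -35 9.4; -32 9.5; -29 9.3; -26 9.6; -23 9.2; -20 9.6; -17 9.3; -14 9.6; -11 9.2; -8 9.5; -5 9.4; -2 9.3; 0 9.4; 3 9.2; 6 9.5; 9 9.3; 12 9.2; 15 9.3; 18 9.3; 21 9.4; 24 9.3; 27 9.2; 30 9.3; 33 9.3; 36 9.3; 39 nan; 42 42.9; 45 43.9; 48 16.6; 51 5.3; 54 5.1; 57 5.3; 
[63 54 65 71 73 75 72 75 72 71 71 69 71 68 69 71 71 74 74 74 76 74 76 71
 76 74 74 72 74 77 74 75 73 69 76 74 74 77 76 76 73 76 78 72 74 74 74 77
 86 92 95 95 93 97 96 96 94 96 98 92 96 94 96 91 94 93 94 93 95 97 96 94
 97 94 95 96 95 92 96 96 97 96 94 97 95 94 97 87 81 85 91 88 93 93 95 92
 92 94 95 94]
213 -0.0931
290 -0.0054
  return np.nanmean(a, axis, out=out, keepdims=keepdims)
```

The pocket lips are 84 mm apart with the floor at 9.3 mm, as specified. That puts the pocket centre at world (0.479,0.272). Next I'll travel to the label roll.

Request:
jog_arm(motion=[1,0,-38.4,12.1,0,0,0,1,0,-38.4,12.1,0,0,0,1,0,-38.4,12.1,0,0,0,1,0,-38.4,12.1,0,0,0,1,0,-38.4,12.1,0,0,0])

```text
clock: 4.95
position: [0.5107, 0.0717, 0.1894]
tcp_rot: [-162.3, 89.8, -171.3]
contact_force: [0.5, 0.3, -0.6]
finger_gap: 0.0853
```

Request:
jog_arm(motion=[1,0,-38.4,12.1,0,0,0,1,0,-38.4,12.1,0,0,0,1,0,-38.4,12.1,0,0,0,1,0,-38.4,12.1,0,0,0,1,0,-38.4,12.1,0,0,0])

```text
clock: 5.37
position: [0.5401, -0.1279, 0.1893]
tcp_rot: [175.5, 89.8, 166.4]
contact_force: [0.1, 1.1, 0.5]
finger_gap: 0.0855
```

Request:
jog_arm(motion=[1,0,-38.4,12.1,0,0,0,1,0,-38.4,12.1,0,0,0,1,0,-38.4,12.1,0,0,0,1,0,-38.4,12.1,0,0,0,1,0,-38.4,12.1,0,0,0])

```text
clock: 5.78
position: [0.5696, -0.327, 0.1887]
tcp_rot: [158.4, 89.8, 149.4]
contact_force: [1.2, 0.8, -0.5]
finger_gap: 0.0852
```

Request:
jog_arm(motion=[1,0,-38.4,12.1,0,0,0,1,0,-38.4,12.1,0,0,0,1,20,0,0,0,0,0,1,0,0,0,0,0,0,1,0,0,0,0,0,0])

```text
clock: 6.2
position: [0.5802, -0.4035, 0.1675]
tcp_rot: [151.6, 89.6, 142.5]
contact_force: [-0.4, -0.2, 0.7]
finger_gap: 0.0856
```

```bash
python3 - <<'E'
from h import *
from rig import env
s,c=wristcap(env,"w3");print(s["position"],s["tcp_rot"],s["joint_positions"])
d=wcloud(c)
m=(d[...,2]>.02)&(d[...,2]<.036)&(abs(d[...,0]-.582)<.06)&(abs(d[...,1]+.404)<.06)
p=d[m];print(m.sum(),p.mean(0),mar(p),cv2.minEnclosingCircle((p[:,:2]*1000).astype(np.float32)))
x,y=mar(p)[:2]/1000;print(toolmove(s,(x,y,.004),-9))
E
```

```text
[ 0.58022277 -0.40352419  0.16747938] [151.61095363  89.62443868 142.51463297] [-3.57867508e+01  3.50749744e+01  8.42074122e+01  1.27167888e-02
  6.10930103e+01 -2.66966138e+01]
2710 [ 0.58534287 -0.40325363  0.02818934] [ 585.2 -404.3   62.    61.5   66.2] ((585.3868408203125, -404.5521545410156), 31.3050594329834)
(array([163.4,  -0.5,   6. ]), array([-0.1 , -0.33, -0.18]))
```

View pics/w3.png

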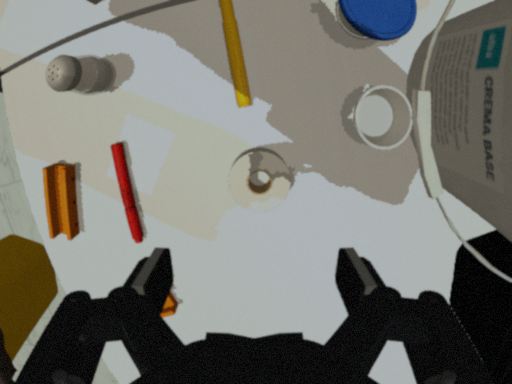

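The view shows the white roll with a brown core at (260,180). It measures 62 mm across with its top at 28.2 mm, centred at (0.5853,-0.4045). Descending to grip it.

Request:
jog_arm(motion=[1,35,0,6,0,0,0,1,40,0,0,0,0,0,1,40,0,0,0,0,0,1,30,0,0,0,0,0,1,16,0,0,0,0,0], grip_force=30)

```text
clock: 6.67
position: [0.5864, -0.402, 0.0063]
tcp_rot: [152.6, 89.7, 143.6]
contact_force: [-0.9, 1.1, -0.5]
finger_gap: 0.0856
```

Request:
jog_arm(motion=[1,0,0,0,0,0,0,0,0,0,0,0,0,0,0,0,0,0,0,0,0,0,0,0,0,0,0,0,0,0,0,0,0,0,0])

```text
clock: 7.08
position: [0.5899, -0.406, 0.0132]
tcp_rot: [-25.0, 89.7, -34.1]
contact_force: [1.4, 0.3, 6.7]
finger_gap: 0.06
```

Request:
jog_arm(motion=[0,0,0,0,0,0,0,0,0,0,0,0,0,0,0,0,0,0,0,0,0])

```text
clock: 7.33
position: [0.5899, -0.406, 0.0132]
tcp_rot: [-24.1, 89.7, -33.1]
contact_force: [0.2, 0.8, 6.8]
finger_gap: 0.0599
```

Request:
jog_arm(motion=[0,-20,0,0,0,0,0,0,-30,0,0,0,0,0,0,-30,0,0,0,0,0,0,-30,0,0,0,0,0,0,-30,0,0,0,0,0])

```text
clock: 7.75
position: [0.5881, -0.4051, 0.1527]
tcp_rot: [-27.1, 89.9, -36.1]
contact_force: [0.1, -0.6, -0.2]
finger_gap: 0.0598
```

```bash
python3 - <<'E'
from h import *
from rig import env
s=env.state();print(s["position"],s["tcp_rot"],s["finger_gap"],s["contact_force"])
print(toolmove(s,(.479,.2717,.145),-9))
E
```

```text
[ 0.58814998 -0.40506012  0.15273241] [-27.05875511  89.91308585 -36.07523995] 0.05976288019406495 [ 0.13605765 -0.6420461  -0.16911877]
(array([   7. ,  651.3, -213.9]), array([-0.02,  0.08,  0.04]))
```

The roll is held (gap 60 mm). Carrying it over the pocket.

Request:
jog_arm(motion=[0,0,38.3,-12.6,0,0,0,0,0,38.3,-12.6,0,0,0,0,0,38.3,-12.6,0,0,0,0,0,38.3,-12.6,0,0,0,0,0,38.3,-12.6,0,0,0])

```text
clock: 8.17
position: [0.5555, -0.2045, 0.1515]
tcp_rot: [-10.8, 89.9, -19.9]
contact_force: [0.5, 0.2, -1.3]
finger_gap: 0.06
```

Request:
jog_arm(motion=[0,0,38.3,-12.6,0,0,0,0,0,38.3,-12.6,0,0,0,0,0,38.3,-12.6,0,0,0,0,0,38.3,-12.6,0,0,0,0,0,38.3,-12.6,0,0,0])

```text
clock: 8.58
position: [0.5235, -0.0052, 0.1514]
tcp_rot: [7.3, 89.9, -1.7]
contact_force: [0.3, -0.4, -0.6]
finger_gap: 0.0598
```

Request:
jog_arm(motion=[0,0,38.3,-12.6,0,0,0,0,0,38.3,-12.6,0,0,0,0,0,38.3,-12.6,0,0,0,0,0,38.3,-12.6,0,0,0,0,0,38.3,-12.6,0,0,0])

```text
clock: 9.0
position: [0.4912, 0.1941, 0.1514]
tcp_rot: [28.7, 89.9, 19.7]
contact_force: [1.1, 0.4, -0.9]
finger_gap: 0.0603
```

Request:
jog_arm(motion=[0,0,38.3,-12.6,0,0,0,0,0,38.3,-12.6,0,0,0,0,0,0,0,0,0,0,0,0,0,0,0,0,0,0,0,0,0,0,0,0])

```text
clock: 9.42
position: [0.4784, 0.2717, 0.1507]
tcp_rot: [18.3, 90.0, 9.4]
contact_force: [-0.1, 0.1, -1.2]
finger_gap: 0.0598
```

```bash
python3 - <<'E'
from h import *
from rig import env
s,c=wristcap(env,"w4");print(s["position"],s["tcp_rot"],s["finger_gap"])
print(toolmove(s,(.479,.2717,.024),-9))
d=wcloud(c);p=s["position"]
m=(abs(d[...,0]-p[0])<.045)&(abs(d[...,1]-p[1])<.04)&(d[...,2]>.1)&(d[...,2]<p[2]+.03)
hsv=cv2.cvtColor(c["frame"],cv2.COLOR_BGR2HSV);m&=hsv[...,2]>90
q=d[m];print(m.sum(),mar(q) if m.sum()>5 else 0,np.percentile(q[:,2],[2,20,50,80,98])-p[2])
cv2.imwrite("pics/d.png",cv2.resize(c["frame"][180:384,100:400],None,fx=2.5,fy=2.5))
E
```

```text
[0.47842763 0.27170061 0.15069671] [18.32599964 89.95239645  9.37210207] 0.05976845838677119
(array([1.267e+02, 1.000e-01, 5.000e-01]), array([ 0.05,  0.05, -0.01]))
11207 [479.4 271.9  62.8  62.1  28.8] [-0.0088531   0.01251469  0.01492051  0.01549999  0.01625394]
```

View pics/d.png

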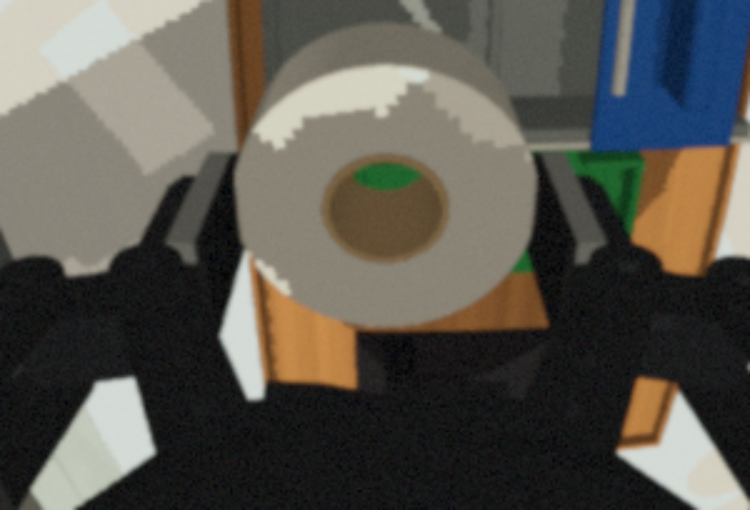

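The roll hangs level between the fingers, centred at (0.4794,0.2719), with its underside 13 mm below the TCP. Lowering it into the pocket and releasing.

Request:
jog_arm(motion=[0,35,0,0,0,0,0,0,35,0,0,0,0,0,0,30,0,0,0,0,0,0,18,0,0,0,0,0,0,8,0,0,0,0,0])

```text
clock: 9.88
position: [0.4772, 0.2692, 0.0218]
tcp_rot: [-142.2, 89.7, -151.3]
contact_force: [-15.2, -0.1, 44.0]
finger_gap: 0.0605
```

Request:
jog_arm(motion=[0,1.5,0,0,0,0,0,0,0,0,0,0,0,0,0.8,0,0,0,0,0,0,0.9,0,0,0,0,0,0,1,0,0,0,0,0,0])

```text
clock: 10.3
position: [0.4792, 0.2718, 0.0235]
tcp_rot: [37.0, 89.9, 27.9]
contact_force: [-0.3, 0.6, 0.8]
finger_gap: 0.0851
```

Request:
jog_arm(motion=[1,0,0,0,0,0,0,1,-10,0,0,0,0,0,1,-30,0,0,0,0,0,1,-40,0,0,0,0,0,1,-40,0,0,0,0,0])

```text
clock: 10.72
position: [0.4776, 0.2713, 0.1439]
tcp_rot: [-141.7, 89.9, -150.7]
contact_force: [0.4, 0.3, -0.7]
finger_gap: 0.0856
```

Request:
jog_arm(motion=[0.6,0,0,30,0,0,0,0.6,0,0,30,0,0,0,0.6,0,0,30,0,0,0,0.6,0,0,20,0,0,0,0.6,0,0,0,0,0,0])

```text
clock: 11.13
position: [0.5912, 0.2541, 0.1442]
tcp_rot: [25.4, 89.7, 16.3]
contact_force: [-0.4, 0.0, -0.3]
finger_gap: 0.0515
```

```bash
python3 - <<'E'
from h import *
from rig import env
s,c=wristcap(env,"w5");print(s["position"],s["tcp_rot"],s["finger_gap"])
d=wcloud(c)
m=(d[...,2]>.025)&(d[...,2]<.042)&(abs(d[...,0]-.479)<.05)&(abs(d[...,1]-.272)<.036)
q=d[m];print("roll",mar(q),np.median(q[:,2]))
m=(d[...,2]>.066)&(d[...,2]<.08)&(d[...,0]>.5)&(d[...,0]<.66)&(d[...,1]>.2)&(d[...,1]<.32);t=mar(d[m]);print("tab",t,toolmove(s,(t[0]/1e3,t[1]/1e3,.055),-9))
E
```

```text
[0.59123752 0.2541237  0.14419777] [25.35525086 89.72997775 16.25617872] 0.051473410080270114
roll [480.7 271.  105.7  61.6  61.9] 0.03734766305403611
tab [585.7 256.2  43.4  11.5  80.8] (array([89.2,  1. , -6.2]), array([-0.1 ,  0.24, -0.12]))
```

The roll is flat in the pocket with its top at 37.3 mm (9.3 + 28). Now I'll grip the tab and slide the cover shut, about 108 mm.

Request:
jog_arm(motion=[0.6,30,1,-6,0,0,0,0.6,30,0,0,0,0,0,0.6,18,0,0,0,0,0,0.6,8,0,0,0,0,0,0.6,2,0,0,0,0,0], grip_force=25)

```text
clock: 11.6
position: [0.5794, 0.2562, 0.0532]
tcp_rot: [-149.0, 89.8, -157.9]
contact_force: [0.3, -0.2, 1.0]
finger_gap: 0.0514
```

Request:
jog_arm(motion=[0,0,0,0,0,0,0,0,0,0,0,0,0,0,0,0,0,0,0,0,0,0,0,0,0,0,0,0,0,0,0,0,0,0,0])

```text
clock: 12.02
position: [0.5825, 0.2569, 0.0563]
tcp_rot: [33.4, 89.8, 24.4]
contact_force: [-0.5, 0.1, 6.4]
finger_gap: 0.0111
```

Request:
jog_arm(motion=[0,0,0,-15,0,0,0,0,0,0,-20,0,0,0,0,0,0,-20,0,0,0,0,0,0,-20,0,0,0,0,0,0,-15,0,0,0])

```text
clock: 12.43
position: [0.4928, 0.2712, 0.0563]
tcp_rot: [34.7, 89.8, 25.7]
contact_force: [2.1, -0.1, 4.9]
finger_gap: 0.0114
```

Request:
jog_arm(motion=[0,0,0,-8,0,0,0,0,0,0,-5,0,0,0,0,0,0,-4,0,0,0,0,0,0,-2,0,0,0,0,0,0,0,0,0,0])

```text
clock: 12.85
position: [0.4783, 0.2737, 0.0563]
tcp_rot: [20.3, 89.5, 11.4]
contact_force: [13.7, -9.3, -0.0]
finger_gap: 0.0116
```

```bash
python3 - <<'E'
from h import *
from rig import env
s=env.state();print(s["position"],s["contact_force"],s["finger_gap"],toolmove(s,(.479,.2717,.05),-9))
E
```

```text
[0.4783001  0.27369956 0.05634851] [ 1.37253193e+01 -9.27100692e+00 -5.93658064e-03] 0.011603418920940883 (array([ 6.4, -1.9,  0.9]), array([ 0.06,  0.51, -0.19]))
```

The cover has met its stop (13.7 N), so it's shut. I'll release it and go to the yellow marker.

Request:
jog_arm(motion=[0.6,0,0,0,0,0,0,0.6,0,0,0,0,0,0,0.6,0,0,0,0,0,0,0.6,0,0,0,0,0,0,0.6,-20,0,0,0,0,0])

```text
clock: 13.27
position: [0.4713, 0.2724, 0.072]
tcp_rot: [-143.2, 89.6, -152.2]
contact_force: [0.2, 1.0, -0.1]
finger_gap: 0.0513
```

Request:
jog_arm(motion=[0.6,-40,0,0,0,0,0,0.6,-40,0,0,0,0,0,0.6,-30,-20,7,0,0,0,0.6,0,-37.2,13.3,0,0,0,0.6,0,-37.2,13.3,0,0,0])

```text
clock: 13.68
position: [0.4932, 0.1754, 0.1871]
tcp_rot: [28.4, 89.7, 19.6]
contact_force: [0.1, -0.2, -0.6]
finger_gap: 0.0512
```

Request:
jog_arm(motion=[0.6,0,-37.2,13.3,0,0,0,0.6,0,-37.2,13.3,0,0,0,0.6,0,-37.2,13.3,0,0,0,0.6,0,-37.2,13.3,0,0,0,0.6,0,-37.2,13.3,0,0,0])

```text
clock: 14.1
position: [0.5283, -0.0208, 0.1846]
tcp_rot: [151.2, 90.0, 142.2]
contact_force: [1.7, 0.3, -0.5]
finger_gap: 0.0514
```

Request:
jog_arm(motion=[0.6,0,-37.2,13.3,0,0,0,0.6,0,-37.2,13.3,0,0,0,0.6,0,-37.2,13.3,0,0,0,0.6,0,-37.2,13.3,0,0,0,0.6,0,-37.2,13.3,0,0,0])

```text
clock: 14.52
position: [0.5649, -0.2149, 0.1844]
tcp_rot: [150.0, 90.0, 141.0]
contact_force: [1.1, -0.1, -0.3]
finger_gap: 0.0514
```

Request:
jog_arm(motion=[0.6,0,-37.2,13.3,0,0,0,0.6,0,-17.2,6.3,-4,0,0,0.6,0,0,0,-4,0,0,0.6,0,0,0,0,0,0,0.6,0,0,0,0,0,0])

```text
clock: 14.93
position: [0.5755, -0.2697, 0.1841]
tcp_rot: [146.7, 89.9, 145.5]
contact_force: [0.4, 0.0, -1.2]
finger_gap: 0.0511
```

```bash
python3 - <<'E'
from h import *
from rig import env
s,c=wristcap(env,"w6");print(s["position"],s["tcp_rot"],s["finger_gap"])
for k in blobs(c,(18,100,60),(35,255,255),(60,20,500,330),80)[:3]:
    print(cv2.contourArea(k),k[:,0].mean(0),mar(wplane(c,k[:,0,:],.0085)))
k=blobs(c,(18,100,60),(35,255,255),(60,20,500,330),80)[0];r=mar(wplane(c,k[:,0,:],.0085))
print(toolmove(s,(r[0]/1e3,r[1]/1e3,.004),r[4]-90))
E
```

```text
[ 0.57551059 -0.26972218  0.18410047] [146.65209225  89.92603381 145.50855559] 0.05110647085116998
1174.5 [258.91928251 170.26008969] [ 581.8 -270.1  120.6   14.2  -89.3]
122.5 [ 88.11340206 254.55670103] [ 343.9 -380.6   59.5   11.9   73.3]
(array([180.1,  -0.4,   6.5]), array([-1.84, -0.06, -0.04]))
```

View pics/w6.png

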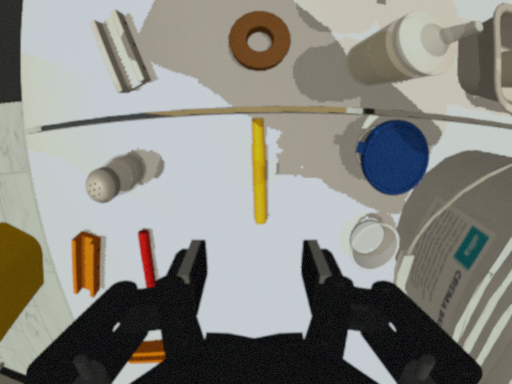

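The marker at (259,170) measures 120.6×14.2 mm at (0.5818,-0.2701), axis 90.7°. Descending to grip it.

Request:
jog_arm(motion=[0.6,40,-0.4,6.5,-1.8,0,0,0.6,40,0,0,0,0,0,0.6,40,0,0,0,0,0,0.6,30,0,0,0,0,0,0.6,15,0,0,0,0,0], grip_force=25)

```text
clock: 15.4
position: [0.5801, -0.2681, 0.0156]
tcp_rot: [152.7, 89.6, 153.5]
contact_force: [0.3, -0.5, 0.1]
finger_gap: 0.0512
```

Request:
jog_arm(motion=[0.6,8,0,0,0,0,0,0.6,5,0,0,0,0,0,0.6,2,0,0,0,0,0,0.35,0,0,0,0,0,0,0.35,0,0,0,0,0,0])

```text
clock: 15.82
position: [0.5836, -0.271, 0.0063]
tcp_rot: [-26.6, 89.8, -25.8]
contact_force: [0.7, -0.1, -0.1]
finger_gap: 0.0302
```

Request:
jog_arm(motion=[0,0,0,0,0,0,0,0,0,0,0,0,0,0,0,0,0,0,0,0,0,0,0,0,0,0,0,0,0,0,0,0,0,0,0])

```text
clock: 16.23
position: [0.5834, -0.271, 0.0061]
tcp_rot: [-25.9, 89.9, -25.1]
contact_force: [-0.8, 1.0, 6.1]
finger_gap: 0.0135
```

Request:
jog_arm(motion=[0,-10,0,0,0,0,0,0,-30,0,0,0,0,0,0,-40,0,0,0,0,0,0,-40,0,0,0,0,0,0,-20,0,0,0,0,0])

```text
clock: 16.65
position: [0.5844, -0.2715, 0.1502]
tcp_rot: [-27.0, 89.6, -26.2]
contact_force: [0.8, -0.7, -0.6]
finger_gap: 0.0135
```

```bash
python3 - <<'E'
from h import *
from rig import env
s=env.state();print(s["position"],s["finger_gap"],s["joint_positions"],toolmove(s,(.4953,.0654,.145),81))
E
```

```text
[ 0.58439167 -0.27151209  0.15018269] 0.01354778359899439 [-2.59772606e+01  3.11387100e+01  9.41183173e+01 -2.03676441e-03
  5.43867604e+01 -2.67599810e+01] (array([  3.8, 338.1, -84.5]), array([-80.22,   0.15,   0.36]))
```

Request:
jog_arm(motion=[0,0,37.6,-9.4,0,0,0,0,0,37.6,-9.4,0,0,0,0,0,37.6,-9.4,0,0,0,0,0,37.6,-9.4,0,0,0,0,0,37.6,-9.4,0,0,0])

```text
clock: 17.07
position: [0.5322, -0.0819, 0.1455]
tcp_rot: [-7.2, 89.9, -6.4]
contact_force: [0.7, 0.7, -0.8]
finger_gap: 0.0134
```

Request:
jog_arm(motion=[0,0,37.6,-9.4,0,0,0,0,0,37.6,-9.4,0,0,0,0,0,37.6,-9.4,0,0,0,0,0,37.6,-9.4,0,0,0,0,0,0,0,-5,0,0])

```text
clock: 17.48
position: [0.4912, 0.0715, 0.1452]
tcp_rot: [111.3, 89.9, 117.3]
contact_force: [-0.7, -1.1, -0.5]
finger_gap: 0.0139
```

Request:
jog_arm(motion=[0,0,0,0,-7,0,0,0,0,0,0,-7,0,0,0,0,0,0,-7,0,0,0,0,0,0,-7,0,0,0,0,0,0,-7,0,0])

```text
clock: 17.9
position: [0.4933, 0.0667, 0.1454]
tcp_rot: [-38.1, 90.0, 3.0]
contact_force: [0.4, -0.2, -0.6]
finger_gap: 0.0136
```

Request:
jog_arm(motion=[0,0,0,0,-7,0,0,0,0,0,0,-7,0,0,0,0,0,0,-7,0,0,0,0,0,0,-7,0,0,0,0,0,0,-7,0,0])

```text
clock: 18.32
position: [0.4933, 0.0666, 0.1453]
tcp_rot: [-72.9, 90.0, 3.2]
contact_force: [-0.1, -0.4, -0.6]
finger_gap: 0.0138
```

Request:
jog_arm(motion=[0,0,0,0,-5,0,0,0,0,0,0,0,0,0,0,0,0,0,0,0,0])

```text
clock: 18.57
position: [0.4933, 0.0666, 0.1451]
tcp_rot: [-75.2, 90.0, 5.4]
contact_force: [-0.2, 0.7, 0.1]
finger_gap: 0.0135
```

```bash
python3 - <<'E'
from h import *
from rig import env
s,c=wristcap(env,"w7");print(s["position"],s["tcp_rot"],s["finger_gap"]);p=s["position"]
ks=blobs(c,(18,100,60),(35,255,255),(0,0,512,384),60)
for k in ks[:3]:print(cv2.contourArea(k),k[:,0].mean(0),mar(wplane(c,k[:,0,:],p[2])))
# black bay: points near
d=wcloud(c);m=(d[...,2]>.036)&(d[...,2]<.05)&(abs(d[...,0]-.495)<.1)&(abs(d[...,1]-.065)<.05)
print("cradle tops",m.sum(),mar(d[m]))
m=(d[...,2]>.012)&(d[...,2]<.024)&(abs(d[...,0]-.511)<.09)&(abs(d[...,1]-.165)<.05);print("green wall tops",m.sum(),mar(d[m]))
E
```

```text
[0.49331686 0.06660756 0.14511729] [-75.18659216  89.96366125   5.43646486] 0.01351474544675726
5196.5 [253.79582367 231.51740139] [495.   65.2 127.   16.4  -8.9]
cradle tops 556 [497.   67.4  97.5  57.2  -9.2]
green wall tops 1591 [523.1 174.8 144.   87.5  -8.8]
```

View pics/w7.png

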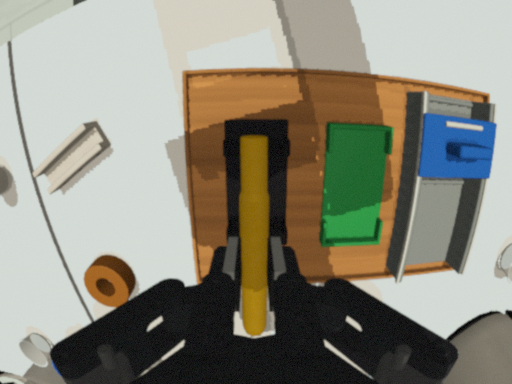

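The pen is held along the bay and the cover sits at its shut end. The pocket-derived frame and the cradle tops agree on the pen bay centre at (0.497,0.0665). Lowering the pen into the cradles.

Request:
jog_arm(motion=[0,35,-3.6,0.6,0,0,0,0,35,0,0,0,0,0,0,25,0,0,0,0,0,0,12,0,0,0,0,0,0,6,0,0,0,0,0])

```text
clock: 19.03
position: [0.4958, 0.0665, 0.03]
tcp_rot: [105.9, 89.8, -173.4]
contact_force: [0.1, 0.8, 0.4]
finger_gap: 0.0138
```

Request:
jog_arm(motion=[0,4,0,0,0,0,0,0,2,0,0,0,0,0,0,0,0,0,0,0,0,0,0,0,0,0,0,0])

```text
clock: 19.37
position: [0.4979, 0.0672, 0.0269]
tcp_rot: [-66.2, 89.9, 14.5]
contact_force: [0.5, 3.6, 1.7]
finger_gap: 0.0136
```

```bash
python3 - <<'E'
from h import *
from rig import env
s=env.state();print(s["position"],s["contact_force"],s["finger_gap"],toolmove(s,(.497,.0666,.0255),81))
E
```

```text
[0.49791896 0.06716014 0.0269292 ] [0.48737175 3.62977999 1.72518593] 0.013629180602530228 (array([ 1.4,  0.8, -0.7]), array([-0.24,  0.05,  0.12]))
```

Request:
jog_arm(motion=[0.4,0,0,0,0,0,0,0.4,0,0,0,0,0,0,0.4,0,0,0,0,0,0,0.4,-5,0,0,0,0,0,0.4,-25,0,0,0,0,0])

```text
clock: 19.78
position: [0.4946, 0.0662, 0.0536]
tcp_rot: [106.5, 89.7, -172.7]
contact_force: [-1.1, 0.6, 0.5]
finger_gap: 0.0344
```

Request:
jog_arm(motion=[0.5,-40,0,0,0,0,0,0.6,-40,0,0,0,0,0,0.7,-35,0,0,0,0,0,0.7,-5,0,0,0,0,0,0.8,0,0,0,0,0,0])

```text
clock: 20.2
position: [0.4988, 0.0667, 0.1786]
tcp_rot: [-75.3, 89.6, 5.5]
contact_force: [0.3, -0.2, -1.1]
finger_gap: 0.0683
```

```bash
python3 - <<'E'
from h import *
from rig import env
s,c=wristcap(env,"w8");print(s["position"],s["tcp_rot"],s["finger_gap"])
for k in blobs(c,(18,100,40),(35,255,255),(0,0,512,384),60)[:2]:print(cv2.contourArea(k),k[:,0].mean(0),mar(wplane(c,k[:,0,:],.027)))
d=wcloud(c);m=(d[...,2]>.066)&(d[...,2]<.08)&(d[...,0]>.43)&(d[...,0]<.62)&(d[...,1]>.2)&(d[...,1]<.32);print("tab",m.sum(),mar(d[m]))
print(toolmove(s,(.435,-.128,.18),18))
cv2.imwrite("pics/e.png",cv2.resize(c["frame"],None,fx=1.5,fy=1.5))
E
```

```text
[0.49875738 0.06672028 0.17857013] [-75.32476018  89.64211164   5.45337708] 0.06831891904437865
1725.0 [254.876 172.092] [497.5  67.1 124.   17.3  -9. ]
tab 409 [479.3 271.7  44.   12.2  80.9]
(array([  -1.9,   31.7, -202.4]), array([62.78,  0.27,  0.26]))
```

View pics/e.png

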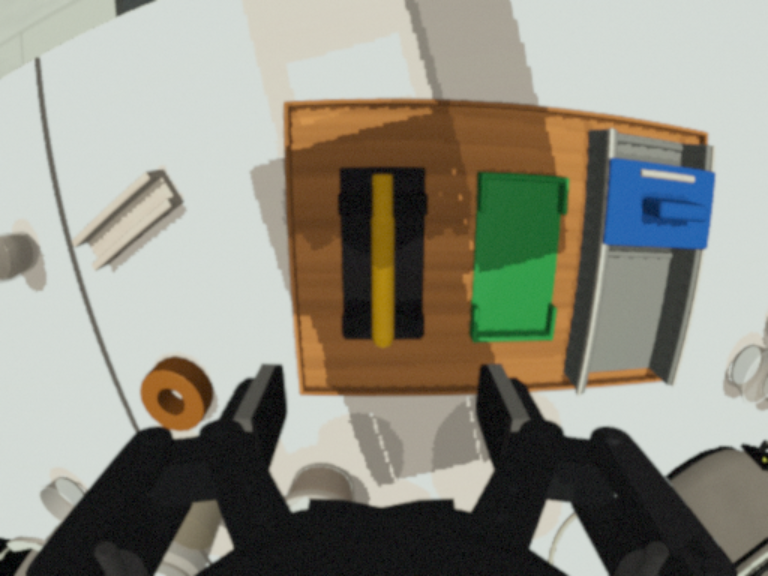

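The pen lies in both cradles, from (382,175) to (382,345) in this 1.5× view. It measures (0.4975,0.0671) at -9.0°, on the bay centre. The cover tab at (0.4793,0.2717) is at the pocket centre, so the cover is shut. Now to the ticket block.

Request:
jog_arm(motion=[0.8,0,5.3,-33.7,0,0,0,0.8,0,5.3,-33.7,0,0,0,0.8,0,5.3,-33.7,0,0,0,0.8,0,5.3,-33.7,0,0,0,0.8,0,5.3,-33.7,0,0,0])

```text
clock: 20.67
position: [0.4417, -0.0964, 0.1737]
tcp_rot: [86.8, 89.8, 167.6]
contact_force: [-0.1, -0.2, -0.0]
finger_gap: 0.0686
```

Request:
jog_arm(motion=[0.8,0,5.3,-33.7,0,0,0,0.8,0,0,0,7,0,0,0.8,0,0,0,7,0,0,0.8,0,0,0,7,0,0,0.8,0,0,0,7,0,0])

```text
clock: 21.08
position: [0.4316, -0.1279, 0.1736]
tcp_rot: [110.4, 89.8, 162.8]
contact_force: [-0.0, -0.6, -0.3]
finger_gap: 0.0684
```

Request:
jog_arm(motion=[0.8,0,0,0,7,0,0,0.8,0,0,0,7,0,0,0.8,0,0,0,7,0,0,0.8,0,0,0,7,0,0,0.8,0,0,0,7,0,0])

```text
clock: 21.5
position: [0.4317, -0.1275, 0.1736]
tcp_rot: [145.3, 89.8, 162.7]
contact_force: [-0.2, -0.2, -0.6]
finger_gap: 0.0682
```

Request:
jog_arm(motion=[0.8,0,0,0,0,0,0,0.8,0,0,0,0,0,0])

```text
clock: 21.67
position: [0.4321, -0.1276, 0.1741]
tcp_rot: [144.7, 89.8, 162.7]
contact_force: [0.8, -0.4, -0.4]
finger_gap: 0.0683
```

```bash
python3 - <<'E'
from h import *
from rig import env
s,c=wristcap(env,"w9");print(s["position"],s["tcp_rot"])
d=wcloud(c);m=(d[...,2]>.006)&(d[...,2]<.04)&(np.hypot(d[...,0]-.435,d[...,1]+.128)<.085)
n,l,st,_=cv2.connectedComponentsWithStats(m.astype(np.uint8));i=1+np.argmax(st[1:,4]);m=l==i
q=d[m];print(m.sum(),np.percentile(q[:,2],[50,95]),mar(q))
q=q[q[:,2]>.024];r=mar(q);print("top",r,toolmove(s,(r[0]/1e3,r[1]/1e3,.01),r[4]-90))
g=c["frame"].copy();g[m]=g[m]//2+np.array([0,0,120],np.uint8);cv2.imwrite("pics/f.png",g)
E
```

```text
[ 0.43210984 -0.12756026  0.17414217] [144.68918721  89.82483795 162.68265117]
2744 [0.01361608 0.03069028] [ 431.4 -124.4   92.4   32.1  -68.4]
top [ 431.3 -124.6   92.2   31.8  -68.7] (array([164.1,   2.8,   0.6]), array([-3.31, -0.14, -0.11]))
```

View pics/f.png

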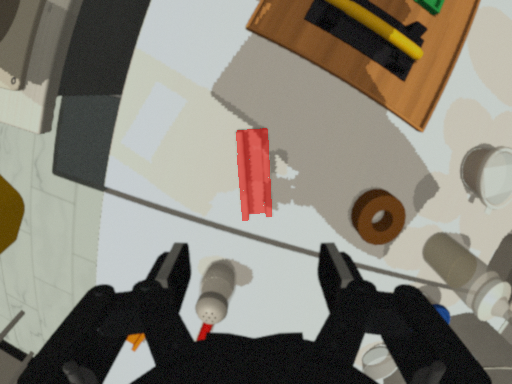

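The mask covers only the grey ticket block at (255,174): 92.2×31.8 mm, top at 30 mm, at (0.4313,-0.1246). Gripping it.

Request:
jog_arm(motion=[0.8,40,2.8,0.6,-3.3,0,0,0.8,40,0,0,0,0,0,0.8,40,0,0,0,0,0,0.8,28,0,0,0,0,0,0.8,12,0,0,0,0,0], grip_force=50)

```text
clock: 22.13
position: [0.4303, -0.1242, 0.0118]
tcp_rot: [141.4, 89.7, 162.7]
contact_force: [-1.2, 0.1, -0.1]
finger_gap: 0.0684
```

Request:
jog_arm(motion=[0.8,4,0,0,0,0,0,0.8,2,0,0,0,0,0,0,0,0,0,0,0,0,0,0,0,0,0,0,0,0,0,0,0,0,0,0])

```text
clock: 22.55
position: [0.4336, -0.1252, 0.0106]
tcp_rot: [-39.5, 89.9, -18.4]
contact_force: [-0.8, 0.3, 0.8]
finger_gap: 0.0327
```

Request:
jog_arm(motion=[0,0,0,0,0,0,0,0,0,0,0,0,0,0,0,0,0,0,0,0,0,0,0,0,0,0,0,0,0,0,0,0,0,0,0])

```text
clock: 22.97
position: [0.4336, -0.1253, 0.0109]
tcp_rot: [-40.0, 89.9, -18.9]
contact_force: [-1.4, 0.9, 5.5]
finger_gap: 0.0309
```

Request:
jog_arm(motion=[0,-10,0,0,0,0,0,0,-30,0,0,0,0,0,0,-40,0,0,0,0,0,0,-35,0,0,0,0,0,0,-10,0,0,0,0,0])

```text
clock: 23.38
position: [0.4353, -0.1257, 0.1399]
tcp_rot: [-38.7, 89.5, -17.6]
contact_force: [2.2, -0.1, -2.2]
finger_gap: 0.0307
```

```bash
python3 - <<'E'
from h import *
from rig import env
s=env.state();print(s["position"],s["finger_gap"],s["joint_positions"],toolmove(s,(.5127,.1652,.13),81))
E
```

```text
[ 0.43528434 -0.12574372  0.13993669] 0.030713819709310215 [-1.76180169e+01  1.81262471e+01  1.18694384e+02  4.38958657e-04
  4.27141690e+01 -3.87225000e+01] (array([  9.8, 243.6, 176.9]), array([-59.9 ,   0.18,   0.45]))
```

Request:
jog_arm(motion=[0,0,30.4,22.1,0,0,0,0,0,30.4,22.1,0,0,0,0,0,30.4,22.1,0,0,0,0,0,30.4,22.1,0,0,0,0,0,30.4,22.1,0,0,0])

```text
clock: 23.8
position: [0.4811, 0.0582, 0.1351]
tcp_rot: [-20.1, 90.0, 1.0]
contact_force: [0.3, -0.2, -2.2]
finger_gap: 0.031
```

Request:
jog_arm(motion=[0,0,30.4,22.1,0,0,0,0,0,30.4,22.1,0,0,0,0,0,30.4,22.1,0,0,0,0,0,0,0,-7,0,0,0,0,0,0,-7,0,0])

```text
clock: 24.22
position: [0.5104, 0.1678, 0.1348]
tcp_rot: [-12.4, 90.0, 23.2]
contact_force: [-0.6, -0.4, -2.7]
finger_gap: 0.0308
```

Request:
jog_arm(motion=[0,0,0,0,-7,0,0,0,0,0,0,-7,0,0,0,0,0,0,-7,0,0,0,0,0,0,-7,0,0,0,0,0,0,-7,0,0])

```text
clock: 24.63
position: [0.5098, 0.1655, 0.1347]
tcp_rot: [129.0, 90.0, -160.6]
contact_force: [-1.1, -0.1, -1.3]
finger_gap: 0.0309
```

Request:
jog_arm(motion=[0,0,0,0,-7,0,0,0,0,0,0,-4,0,0,0,0,0,0,0,0,0,0,0,0,0,0,0,0])

```text
clock: 24.97
position: [0.51, 0.1654, 0.1347]
tcp_rot: [114.8, 90.0, -164.3]
contact_force: [0.5, -0.8, -1.3]
finger_gap: 0.0306
```

```bash
python3 - <<'E'
from h import *
from rig import env
s,c=wristcap(env,"w10");print(s["position"],s["tcp_rot"],s["finger_gap"]);p=s["position"]
d=wcloud(c);hsv=cv2.cvtColor(c["frame"],cv2.COLOR_BGR2HSV)
m=(d[...,2]>p[2]+.005)&(d[...,2]<p[2]+.03)&(hsv[...,2]>75)&(np.hypot(d[...,0]-p[0],d[...,1]-p[1])<.07)
print("block",m.sum(),mar(d[m]),np.percentile(d[m][:,2],95)-p[2]);
print(toolmove(s,(.5127,.1652,.0205),81))
E
```

```text
[0.51002051 0.16543655 0.13472896] [ 114.78897716   89.99656725 -164.25425373] 0.030573654306105147
block 5367 [508.1 164.7  92.4  58.3  -9.3] 0.020349757349674397
(array([114.2,  -2.7,   0.2]), array([-0.04, -0.  , -0.  ]))
```

Request:
jog_arm(motion=[0,35,-4,0.2,0,0,0,0,35,0,0,0,0,0,0,22,0,0,0,0,0,0,10,0,0,0,0,0,0,5,0,0,0,0,0])

```text
clock: 25.43
position: [0.5133, 0.1648, 0.026]
tcp_rot: [115.5, 89.8, -163.5]
contact_force: [-0.4, 0.4, -1.8]
finger_gap: 0.0308
```

Request:
jog_arm(motion=[0,3,0,0,0,0,0,0,2,0,0,0,0,0,0,1.5,0,0,0,0,0,0,1,0,0,0,0,0,0,0,0,0,0,0,0])

```text
clock: 25.85
position: [0.5148, 0.1653, 0.0208]
tcp_rot: [-64.8, 89.9, 16.3]
contact_force: [-0.2, -0.2, -1.2]
finger_gap: 0.031
```

Request:
jog_arm(motion=[0.65,0,0,0,0,0,0,0.65,0,0,0,0,0,0,0.65,0,0,0,0,0,0,0.65,-5,0,0,0,0,0,0.65,-25,0,0,0,0,0])

```text
clock: 26.27
position: [0.512, 0.1644, 0.0479]
tcp_rot: [115.4, 89.7, -163.5]
contact_force: [0.3, 0.3, -1.0]
finger_gap: 0.0554
```

Request:
jog_arm(motion=[0.65,-40,0,0,0,0,0,0.65,-40,0,0,0,0,0,0.65,-35,0,0,0,0,0,0.65,0,0,0,0,0,0,0.65,0,0,0,0,0,0])

```text
clock: 26.68
position: [0.5158, 0.1656, 0.1677]
tcp_rot: [-64.7, 89.7, 16.4]
contact_force: [-0.2, -0.1, 0.7]
finger_gap: 0.0557
```

```bash
python3 - <<'E'
from h import *
from rig import env
s,c=wristcap(env,"w11");print(s["position"],s["finger_gap"])
d=wcloud(c);m=(d[...,2]>.033)&(d[...,2]<.046)&(abs(d[...,0]-.5127)<.06)&(abs(d[...,1]-.1652)<.032)
print("block",m.sum(),mar(d[m]),np.percentile(d[m][:,2],[10,50,90]))
m=(d[...,2]>.066)&(d[...,2]<.08)&(d[...,0]>.43)&(d[...,0]<.62)&(d[...,1]>.2)&(d[...,1]<.32);print("tab",m.sum(),mar(d[m]))
k=blobs(c,(18,100,40),(35,255,255),(0,0,512,384),200)
for q in k[:2]:print(q[:,0].mean(0),mar(wplane(c,q[:,0,:],.027)))
t=env.capture("top");cv2.imwrite("pics/top1.png",t["frame"]);o=load("top")
for n,roi,lo,hi,z in(("brown",(245,135,275,165),(3,80,40),(20,255,255),.028),("red",(320,185,370,210),(0,150,60),(8,255,255),.008)):
    print(n,[rect(x,blobs(x,lo,hi,roi)[0],z) if blobs(x,lo,hi,roi) else None for x in(o,t)])
cv2.imwrite("pics/g.png",c["frame"])
E
```

```text
[0.51579144 0.16555433 0.16773221] 0.05571433627524543
block 1061 [512.8 163.8  92.   31.6  -9. ] [0.03328404 0.03850502 0.03981029]
tab 661 [479.  272.3  44.3  12.   81.5]
[156.30769231 174.31983806] [497.3  66.7 124.2  18.5  -9.2]
brown [array([ 582.2, -127.8,   60. ,   53.1,   -1.3]), array([ 581.6, -126.5,   57.8,   54.6,   25. ])]
red [None, None]
```

View pics/g.png

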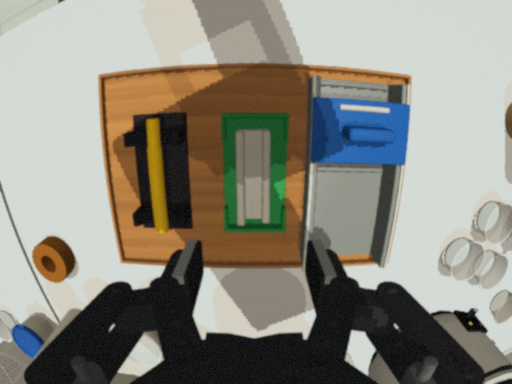

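The block stands in the green bay at (253,175), measured at (0.5128,0.1638), -9.0°, top 39.8 mm. The pen is in both cradles and the cover is shut. The gripper is clear, so I'm handing in.

```bash
python3 -c "
from rig import env
print(env.close_job())"
```

```text
the job is handed in; nothing more can be done
None
```

I packed the caddy and handed the job in at about 27 s of the 122 s allowed; the hand-in gives no verdict. I opened the cover, laid the label roll in its pocket, shut the cover to its stop, put the yellow marker in the V cradles, and stood the ticket block in the green bay.

| Item | Last check |
|---|---|
| Label roll | Flat, top at 37.3 mm, which is the pocket floor plus the roll's height. It hung within 1 mm of the pocket centre just before release. |
| Cover | Tab within 1 mm of the pocket centre, so shut |
| Yellow marker | Within 1 mm of the pen bay centre, aligned to within 0.2° |
| Ticket block | Within 2 mm of the bay centre, aligned, top at 39.8 mm, so upright on the floor |
| Brown tape | Moved 1.4 mm at most, within measuring noise |

- **Red marker:** the colour mask failed in both the first and last images, so its position was not measured. The arm never went near it.
- **Roll position:** the height-based measurement after placing it also picked up the bay walls (105 mm long instead of 62 mm). I relied on its height and the measurement before release.
- **Force spike:** the wrist read 44 N briefly as the roll touched the pocket floor, well under its 120 N limit. The contact was through the fingers and the roll, not the arm or gripper body, which have the 40 N limit.

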